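# Peel the stuck top baking tray off the nested stack and hold it over the cooling rack

## Task

The small baking trays are nested in a stack and the top one is stuck to those below with dabs of dried icing. Take the top tray by the upright lug at its corner and lift that corner first, so that the tray tips and peels loose while its opposite corner still rests on the stack; the trays below must stay standing flat where they are. Then carry the tray over to the wire cooling rack and finish still holding it in the gripper: level, its middle over the rack's middle, about a hand's breadth (10 cm) above the wires, leaving the mug, the jar and the gingerbread piece alone.

Things in the scene. Friction and masses are not known exactly. Their poses are not given: they have to be found in the camera images.
- tray: top tray, plain steel, loose, 0.1-0.17 kg, 190 mm (x) by 140 (y), 24 high; walls lean outward to a rolled rim 10 wide, 8 tall (16 to 24 above its underside). Origin: centre of its underside, z up. An upright lug stands at corner (-x,+y). Seated: origin 16 above the table, right over the stack's, same yaw. Held by the lug its weight hangs 110 to the side: grip firmly (60 N or more) 
- lug (a point): where to pinch the lug, at tray coordinates (-87,+64,47), axes as the tray's. The lug is a flat upright plate 10 mm thick, 30 long, 32 tall above the rim's top (top 56 above the tray's underside); its broad faces are parallel to the diagonal from tray corner (+95,-70) to (-95,+70). Pinch across the 10 thickness, at right angles to that diagonal. This point is 23 above the rim's top
- far_corner (a point): the outer underside of the rim at the corner opposite the lug, at tray coordinates (+95, -70, 16); the tray pivots here as it is peeled. Axes as the tray's
- stack: two lower trays like the top one but without a lug, stuck fast together as one loose thing of 0.9 kg standing on the table; its rim's top, on which the top tray's rim rests, is 32 above the table. Origin: centre of the underside; x along the long side
- rack: steel wire cooling rack, fixed, 216 (x) by 156 (y), its wires' tops 30 above the table; origin: its centre at table height, x along its long side
- mug: white mug, bystander, 80 across plus its handle, 90 tall; origin: centre of its base
- jar: glass jar of decorations, bystander, 52 across, 95 tall; origin: centre of its base
- gable: gingerbread house gable lying flat, bystander, 120 by 90, 10 thick; origin: centre of the underside of its rectangular part
- dab (a point): one of 4 white dabs of dried icing, 20 mm wide, outside the rims at stack (+-50,+-70); this is the one at (50,70), at the seam, 32 up. Each drags on the top tray's rim with 1.5 to 2.2 N and lets go once the rim there has risen 8. The four together drag nearly as much as the stack weighs, so a jerk shifts or lifts it; slowly tipping the tray 0.25 rad about its far corner frees them in turn

How it is judged:
On the way:
1. the lug corner is up and the tray tipped more than 0.12 rad while its opposite corner is still down on the stack (risen less than 12 mm) and the stack stands flat (angle between tray's own z axis and vertical above 0.12 rad and z of far_corner in the frame of stack below 0.044 m and angle between stack's own z axis and vertical below 0.05 rad and z of lug in the frame of stack above 0.08 m), for 0.1 s.
At the end, for the whole second after the job is handed in: the gripper holds the tray still, within 15 degrees of level, its middle within 40 mm of the rack's (from above), underside 85 to 190 mm above the table, touching neither rack nor stack; the stack is flat and within 25 mm, the bystanders within 30 mm, of where they were (horizontal distance between tray and rack below 0.04 m and height (world z) of tray between 0.085 and 0.19 m and angle between tray's own z axis and vertical below 0.26 rad and linear speed of tray below 0.03 m/s and contact force between tray and the fingers above 0.5 N and contact force between tray and rack below 0.05 N and contact force between tray and stack below 0.05 N and angle between stack's own z axis and vertical below 0.05 rad and distance of stack from where it was at the start of the episode below 0.025 m and distance of each of mug, jar, gable from where it was at the start of the episode below 0.03 m); the arm keeps its last pose, push and grip.
It fails at once if the trays below are lifted, tipped or dragged away (angle between stack's own z axis and vertical above 0.1 rad or distance of stack from where it was at the start of the episode above 0.035 m).
It fails at once if the mug, jar or gingerbread piece is knocked away (distance of any of mug, jar, gable from where it was at the start of the episode above 0.04 m).
It also fails if it takes over 56 s, if anything falls off the work surface, if the arm or the gripper's body presses on something with over 40 N, if the wrist force passes 120 N, or if a joint passes its speed limit or range.

## Robot

A 6-joint arm with a two-finger parallel gripper is mounted at the origin on the work surface. World frame = base frame: x ahead of the robot, y to its left, z up, the work surface at z = 0. Lengths are in m, angles in rad, forces in N, time in s.
With the tool pointing down it reaches from about 0.25 to 0.775 m from the base axis. Payload 8.9 kg.
Tool frame: the origin (TCP) lies on the centre line of the jaws, within the pads' length; the fingertips stand 11 mm ahead of it and the grasp point (between the pads) lies 8 mm behind it (arm.tcp_to_tips is the z of the fingertips in the tool frame, in m); z points along the fingers, y is the line along which they close (so a half turn about z gives the same grasp; the last joint's range is limited). The gripper opens to 85 mm and grips with 20 to 120 N. Pads are 22 mm wide; open, the fingers measure 114 mm over their backs; the gripper's body (76 mm by 85 mm) begins 54 mm behind the grasp point. The pads swing forward as they close: fully open they stand 13 mm farther back than shut.
Start: joints at [-1.356, 0.291, -0.153, 1.127, 0, 1.431], TCP at [0.182, -0.492, 0.242] pointing down, gripper open.
Joint ranges: [-2.52, 2.52], [-0.91, 1.74], [-1.3, 1.37], [-1.96, 2.02], [-1.52, 1.47], [-3.14, 3.14]. Speed limits (rad/s): [2.22, 2.22, 2.79, 3.14, 3.14, 3.14].

## Interface

Orientations are given as a rotation vector (axis times angle).
In Python, from workcell import arm, solver, vision, ticket gives the robot as it stands. Calls block until the motion is done:
- arm.goto(position, orientation): joint-space move of the TCP to a pose.
- arm.move_linear(position, attitude=None, feed=0.15, until_force=None): straight line of the TCP; attitude=None keeps the orientation; feed is the mean speed in m/s. With until_force (N) it stops when the force on the tool has changed by that much, and returns True; else False.
- arm.set_joints(angles): joint-space move.
- arm.gripper_to(opening, grip_force=None): opening from 0.0 (shut) to 1.0 (fully open); grip_force is the grip in N (None keeps the last); returns when the fingers have stopped.
- arm.sleep(seconds).
- solver.solve_ik(position, orientation): joint angles nearest the present ones, or None.
- arm.get_state(): the state.
- vision.snapshot(name): name is "scene" or "top" or "wrist"; returns a dict with "color" (384x512x3 uint8, blue, green, red), "intrinsics" (3x3 intrinsics, pixels), "R" (3x3) and "t" (3): a world point X has camera coordinates R X + t. Camera axes: x right, y down, z forward; pixel columns grow to the right and rows downward; lengths in m; the calibration is good to about 2 mm. A picture is of the moment at which its call begins. There is no depth.
A pose or a line that the arm cannot do raises arm.IKError and nothing moves.
- ticket.job_done(): hands the job in; it is judged then, once.
The state is a dict: "t": time; "qpos": joint angles; "dq": joint speeds; "joint_efforts": joint torques, N m; "tcp_pos": TCP position; "orientation": TCP orientation; "wrist_force": force on the tool from outside, world axes, zero at the start; "torque": the same for the moment, N m; "opening": opening from 0.0 (shut) to 1.0 (fully open); "grip_force": force on a finger pad.
Only numpy, scipy, OpenCV 4.12 (cv2) and the standard library are available. Lean on these libraries where they do the work, as an engineer would, in place of code of your own. Each camera call takes 0.05 s, during which the arm holds its last target. There are 200 camera calls.

## Working session

There is one attempt and no reset: what is moved stays moved. The work goes in short steps, each a Python script; the robot and the scene stay as the last script left them, time stands still between calls to the robot, and variables do not carry over. Pictures are saved under pics/ and viewed, at most 10 in all, crops included, and the job is handed in when it is done.

```bash
mkdir -p pics; ls; python3 - <<'E'
from workcell import arm, solver, vision, ticket
import cv2,pickle
d={n:vision.snapshot(n) for n in("scene","top")}
pickle.dump(d,open("snap0.pkl","wb"))
for n in d: cv2.imwrite(f"pics/{n}0.png",d[n]["color"]); print(n,d[n]["intrinsics"].tolist(),d[n]["R"].tolist(),d[n]["t"].tolist())
s=arm.get_state(); print(s["t"],s["orientation"],s["opening"])
E
```

```text
pics
scene [[359.590951069614, 0.0, 252.5004154441442], [0.0, 359.590951069614, 194.8098772002219], [0.0, 0.0, 1.0]] [[-0.5233797695544173, 0.8519568331217923, -0.015593951335411884], [0.48279213017840106, 0.2814130352245411, -0.8292879250558957], [-0.7021291732003212, -0.4415611600931374, -0.5586039438083442]] [0.29113891911142975, -0.237543209057132, 1.3057122848126668]
top [[355.52950464470047, 0.0, 254.19711984341637], [0.0, 355.52950464470047, 189.71376487663068], [0.0, 0.0, 1.0]] [[-0.006231363598122226, -0.9999450904293872, 0.008425332864221296], [-0.9920020419747096, 0.00511922063238504, -0.12611796976689635], [0.12606791354549668, -0.009143834331498655, -0.991979471293637]] [0.007867847274481173, 0.6222702185388178, 1.0443115256630064]
0.1 [-3.09143952e+00 -5.52649307e-01  6.04368842e-05] 0.9974280671585648
```

View pics/top0.png

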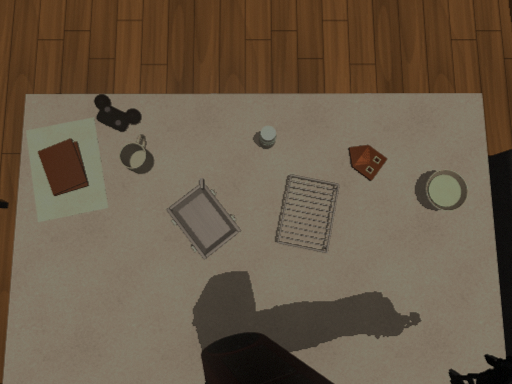

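View pics/scene0.png

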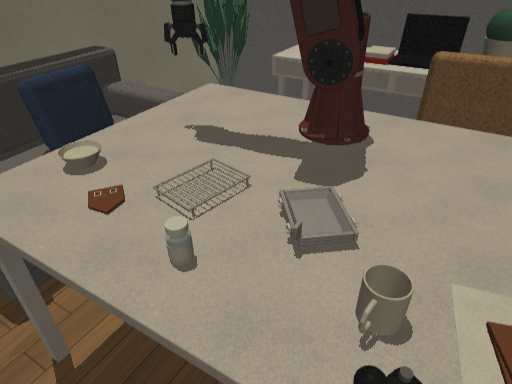

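The top view shows the tray centred near (204,220) with its lug at (201,183). The rack is at (307,213), the mug at (135,157), the jar at (267,136) and the gable at (367,161). I'll take an enlarged crop and measure by colour mask.

```bash
cat > h.py <<'E'
import numpy as np,cv2
def ray(s,uv,z):
    K,R,t=map(np.array,(s["intrinsics"],s["R"],s["t"])); c=-R.T@t
    d=R.T@np.linalg.inv(K)@np.array([uv[0],uv[1],1.0]); return c+d*(z-c[2])/d[2]
def proj(s,X):
    K,R,t=map(np.array,(s["intrinsics"],s["R"],s["t"])); p=K@(R@np.asarray(X,float)+t); return p[:2]/p[2]
E
python3 - <<'E'
import pickle,cv2,numpy as np
from h import *
d=pickle.load(open("snap0.pkl","rb")); s=d["top"]; im=s["color"]
g=cv2.cvtColor(im,cv2.COLOR_BGR2GRAY)
bg=cv2.medianBlur(g,81)
print(bg[220,204],bg[213,307],g[220,204])
m=(g.astype(int)<bg.astype(int)-14).astype(np.uint8)*255
for nm,(x0,y0,x1,y1),z in (("tray",(155,172,255,268),.036),("rack",(262,165,350,262),.028)):
    r=np.zeros_like(m); r[y0:y1,x0:x1]=m[y0:y1,x0:x1]
    r=cv2.morphologyEx(r,cv2.MORPH_CLOSE,np.ones((9,9)))
    r=cv2.morphologyEx(r,cv2.MORPH_OPEN,np.ones((13,13)))
    c=max(cv2.findContours(r,0,1)[0],key=cv2.contourArea)
    P=np.array([ray(s,p[0],z)[:2] for p in c],np.float32)
    R=cv2.minAreaRect(P*1000); print(nm,R,cv2.boxPoints(R).tolist())
    cv2.drawContours(m,[c],-1,128,1)
a=cv2.resize(im[165:265,155:345],None,fx=4,fy=4,interpolation=cv2.INTER_CUBIC)
cv2.imwrite("pics/crop.png",a)
E
```

```text
114 116 106Traceback (most recent call last):
  File "<stdin>", line 12, in <module>
ValueError: max() iterable argument is empty
```

```bash
python3 - <<'E'
import pickle,cv2,numpy as np
d=pickle.load(open("snap0.pkl","rb")); im=d["top"]["color"]
a=cv2.resize(im[168:264,155:345],None,fx=4,fy=4,interpolation=cv2.INTER_CUBIC)
a=cv2.convertScaleAbs(a,alpha=1.7,beta=-20)
cv2.imwrite("pics/crop.png",a)
E
```

```text
(no output)
```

View pics/crop.png

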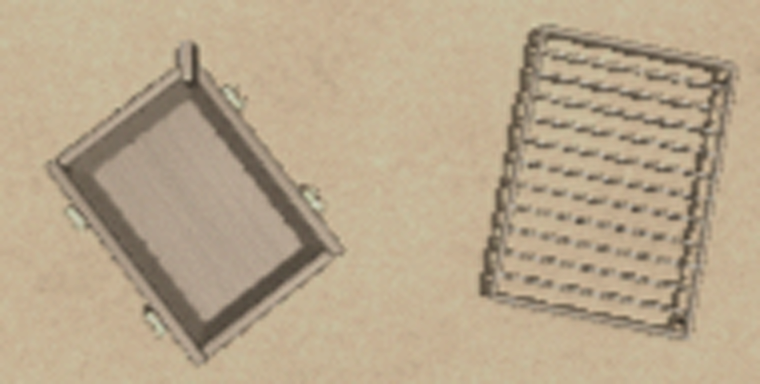

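```bash
cat >> h.py <<'E'
from scipy.spatial.transform import Rotation as Ro
L=np.array([-.087,.064,.047]); F=np.array([.095,-.070,.016])
DIAG=np.array([-95,70,0])/np.hypot(95,70); N=np.cross([0,0,1],DIAG)
def traypose(xy,yaw,z): # seated: z=.016
    return Ro.from_euler('z',yaw),np.array([xy[0],xy[1],z])
def toolpose(Rt,p,sgn,yawoff=0.,lug=L):
    "TCP pose gripping the lug of a tray at pose (Rt,p); grasp point lies 8 mm behind TCP"
    y=sgn*N; z=np.array([0,0,-1.]); x=np.cross(y,z)
    Rl=Ro.from_matrix(np.c_[x,y,z]); Rw=Rt*Rl
    return p+Rt.apply(lug)+Rw.apply([0,0,.008]), Rw.as_rotvec()
def fit2(local,world):
    a=local-local.mean(0); b=world-world.mean(0)
    th=np.arctan2((a[:,0]*b[:,1]-a[:,1]*b[:,0]).sum(),(a*b).sum())
    R=np.array([[np.cos(th),-np.sin(th)],[np.sin(th),np.cos(th)]]); t=world.mean(0)-R@local.mean(0)
    return t,th,np.linalg.norm(world-(local@R.T+t),axis=1)
E
python3 - <<'E'
import pickle
from workcell import arm,solver
from h import *
d=pickle.load(open("snap0.pkl","rb")); s=d["top"]
px=lambda x,y:(155+(x+.5)/4-.5,168+(y+.5)/4-.5)
W=np.array([ray(s,px(*p),.037)[:2] for p in((50,163),(200,362),(343,250))])
t,th,e=fit2(np.array([[-.095,-.07],[.095,-.07],[.095,.07]]),W); print("tray",t,th,e)
W=np.array([ray(s,px(*p),.030)[:2] for p in((535,28),(735,65),(685,335),(485,292))])
r,rt,e2=fit2(np.array([[-.108,-.078],[-.108,.078],[.108,.078],[.108,-.078]])*[1,1],W); print("rack",r,rt,e2, W)
for n,p,z in(("mug",(135,157),.05),("jar",(267,136),.05),("gable",(367,161),.01)): print(n,ray(s,p,z))
sc=d["scene"]; Rt,p=traypose(t,th,.016)
print("scene proj lugtop",proj(sc,p+Rt.apply([-.087,.064,.056])),"farcorner top",proj(sc,p+Rt.apply([.095,-.07,.024])))
print("top proj lugtop",proj(s,p+Rt.apply([-.087,.064,.056])))
for sg in(1,-1):
    P,o=toolpose(Rt,p+[0,0,.1],sg); q=solver.solve_ik(P,o)
    Rt2=Ro.from_euler('z',th)
    print(sg,P,o,q)
    for dy in(-.6,0,.6,1.):
        R2=Ro.from_euler('z',th+dy); P2,o2=toolpose(R2,np.array([*r,.13]),sg); print(dy,P2,solver.solve_ik(P2,o2))
E
```

```text
tray [0.53438775 0.15667978] -2.4913126359215325 [0.00168751 0.00228568 0.00336166]
rack [ 0.55338094 -0.1571119 ] 2.9341036862270005 [0.00527247 0.0026728  0.00350522 0.00468589] [[ 0.67000636 -0.10180073]
 [ 0.6403245  -0.25576328]
 [ 0.43508274 -0.21059122]
 [ 0.46811017 -0.06029235]]
mug [0.72323482 0.36674048 0.05      ]
jar [ 0.78740683 -0.03602635  0.05      ]
gable [ 0.7160144  -0.35439031  0.01      ]
scene proj lugtop [295.37454807 222.56363825] farcorner top [332.21729394 184.63883072]
top proj lugtop [202.19599202 181.86280126]
1 [0.64237849 0.15841188 0.155     ] [ 0.02395957 -3.14150129  0.        ] [0.13137025 0.60454275 0.11099752 1.07725109 0.         0.11611696]
-0.6 [ 0.64348756 -0.2166585   0.169     ] [-0.43234614  0.62997288  0.19432925  1.1351527   0.          0.15240058]
0 [ 0.66137168 -0.1553798   0.169     ] [-0.33826192  0.63077234  0.19576977  1.13579375  0.         -0.3535152 ]
0.6 [ 0.64153153 -0.09470618  0.169     ] [-0.25922064  0.569941    0.08786386  1.08871918  0.         -0.87447392]
1.0 [ 0.61027108 -0.06530497  0.169     ] [-0.22566215  0.5043951  -0.02436211  1.04203911  0.         -1.24091543]
-1 [0.64237849 0.15841188 0.155     ] [3.14150129 0.02395957 0.        ] [ 1.31370245e-01  6.04542755e-01  1.10997519e-01  1.07725109e+00
  4.44089210e-16 -3.02547569e+00]
-0.6 [ 0.64348756 -0.2166585   0.169     ] [-4.32346138e-01  6.29972878e-01  1.94329253e-01  1.13515270e+00
  4.44089210e-16 -2.98919207e+00]
0 [ 0.66137168 -0.1553798   0.169     ] [-3.38261922e-01  6.30772342e-01  1.95769767e-01  1.13579375e+00
  4.44089210e-16  2.78807745e+00]
0.6 [ 0.64153153 -0.09470618  0.169     ] [-0.25922064  0.569941    0.08786386  1.08871918  0.          2.26711873]
1.0 [ 0.61027108 -0.06530497  0.169     ] [-0.22566215  0.5043951  -0.02436211  1.04203911  0.          1.90067722]
```

```bash
python3 - <<'E'
from workcell import arm,solver,vision
from h import *
import pickle
t,th=[.53439,.15668],-2.4913
Rt,p=traypose(t,th,.016)
P,o=toolpose(Rt,p+[0,0,.09],1)
s=arm.get_state(); arm.move_linear(s["tcp_pos"]+[0,0,.05],feed=.2)
arm.goto(P,o); arm.gripper_to(.55,100)
s=vision.snapshot("wrist"); pickle.dump(s,open("w1.pkl","wb")); cv2.imwrite("pics/w1.png",s["color"])
for n,X in(("lugtop",[-.087,.064,.056]),("lugA",[-.087-.0121,.064+.0089,.056]),("lugB",[-.087+.0121,.064-.0089,.056]),("c1",[.095,.07,.024]),("c2",[-.095,-.07,.024]),("far",[.095,-.07,.024])): print(n,proj(s,p+Rt.apply(X)))
st=arm.get_state();print(st["t"],st["tcp_pos"],P,st["opening"],st["wrist_force"])
E
```

```text
lugtop [256.16163865 207.10791325]
lugA [256.22428396 227.06135893]
lugB [256.09640747 186.33083147]
c1 [ 84.2710586 -14.020649 ]
c2 [412.15811515  96.50272371]
far [ 255.42162638 -178.44830366]
3.8667 [0.64237558 0.15840508 0.14500724] [0.64238072 0.15841346 0.145     ] 0.5529506130493804 [-0.46593026  0.50393734  0.09189224]
```

View pics/w1.png

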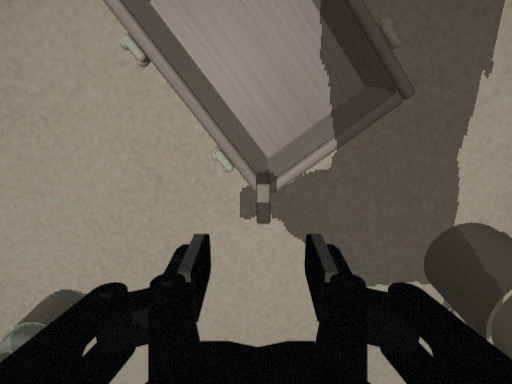

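The wrist view shows the lug at about (264,172–222), 8 px right of where I predicted it. The rim corner at (411,94) matches. I'll zoom in to refine the fit.

```bash
python3 - <<'E'
import pickle
from h import *
s=pickle.load(open("w1.pkl","rb")); a=cv2.resize(s["color"][150:230,200:310],None,fx=7,fy=7,interpolation=cv2.INTER_CUBIC)
b=cv2.resize(s["color"][0:200,90:290],None,fx=2.8,fy=2.8,interpolation=cv2.INTER_CUBIC)
cv2.imwrite("pics/w1z.png",cv2.convertScaleAbs(a,alpha=2))
print(-np.array(s["R"]).T@np.array(s["t"]),np.array(s["R"])[2])
g=cv2.GaussianBlur(cv2.cvtColor(s["color"],cv2.COLOR_BGR2GRAY),(3,3),0).astype(int)
for y in(15,20,25,80,100,120,130): print(y,g[y,105+int((y)*.72)-10:105+int(y*.72)+25].tolist(),105+int(y*.72)-10)
Rt,p=traypose([.53439,.15668],-2.4913,.016)
print(proj(s,p+Rt.apply([-.095,.07,.02])),proj(s,p+Rt.apply([0.095,.07,.02])))
E
```

```text
[0.56646929 0.15825205 0.27656381] [ 0.2932335   0.00367086 -0.95603381]
15 [131, 130, 131, 133, 135, 136, 137, 134, 127, 115, 103, 100, 103, 110, 115, 117, 118, 119, 120, 122, 123, 123, 120, 114, 107, 98, 84, 69, 64, 68, 74, 76, 78, 78, 77] 105
20 [136, 137, 136, 135, 134, 131, 129, 126, 120, 111, 102, 100, 104, 110, 115, 118, 119, 119, 121, 123, 124, 124, 120, 114, 107, 97, 84, 73, 71, 73, 75, 76, 77, 78, 78] 109
25 [134, 134, 135, 136, 136, 136, 135, 131, 124, 113, 104, 100, 105, 111, 116, 119, 119, 120, 121, 122, 124, 125, 121, 114, 106, 96, 83, 73, 72, 75, 77, 77, 78, 79, 79] 113
80 [136, 136, 137, 138, 138, 138, 138, 138, 140, 142, 143, 143, 140, 128, 108, 98, 102, 109, 114, 117, 118, 118, 119, 121, 122, 122, 118, 111, 102, 91, 79, 72, 73, 78, 80] 152
100 [140, 140, 140, 139, 138, 137, 137, 139, 139, 139, 139, 138, 137, 134, 124, 108, 100, 103, 110, 114, 116, 117, 118, 119, 121, 122, 120, 115, 108, 98, 84, 73, 72, 78, 81] 167
120 [141, 141, 140, 139, 140, 139, 139, 138, 138, 139, 139, 138, 139, 139, 139, 133, 118, 103, 98, 103, 109, 113, 116, 117, 118, 120, 121, 121, 118, 111, 101, 90, 80, 73, 73] 181
130 [138, 139, 140, 140, 141, 141, 142, 142, 142, 142, 142, 142, 142, 142, 142, 140, 133, 119, 104, 100, 104, 110, 114, 117, 119, 120, 120, 120, 120, 117, 109, 99, 87, 77, 72] 188
[256.26478502 203.22244037] [ 87.41952822 -12.08423476]
```

View pics/w1z.png

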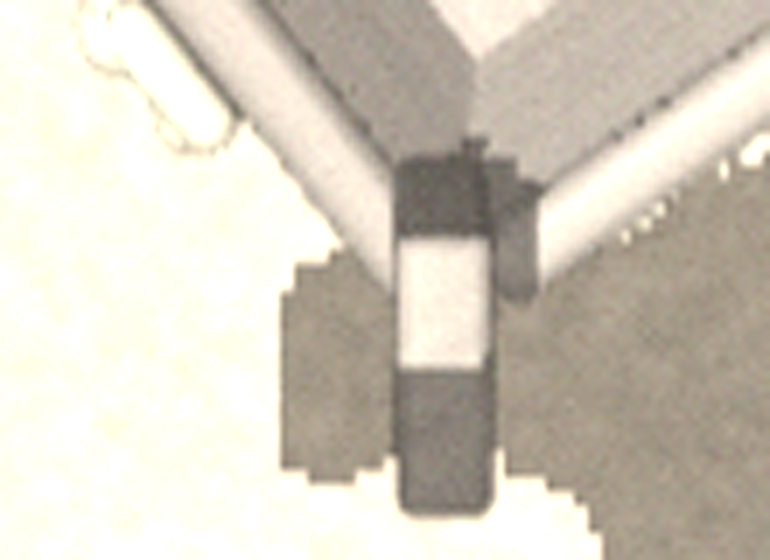

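Lug top face: centre at (263.5,203.6), well aligned with the jaws. I'll shift the estimate by the ray-cast offset, then descend and grip.

```bash
python3 - <<'E'
from workcell import arm,solver,vision
from h import *
import pickle
s=pickle.load(open("w1.pkl","rb"))
th=-2.4913; Rt=Ro.from_euler('z',th)
lug=ray(s,(263.5,203.6),.072)
t=(lug-Rt.apply([-.087,.064,.056])); print("tray",t,lug)
p=np.array([t[0],t[1],.016])
P,o=toolpose(Rt,p,1)
arm.move_linear(P+[0,0,.09],o,feed=.1)
hit=arm.move_linear(P+[0,0,.001],feed=.06,until_force=6)
st=arm.get_state();print(hit,st["t"],st["tcp_pos"]-P,st["wrist_force"])
if not hit:
    arm.gripper_to(0.0,100)
    st=arm.get_state();print(st["t"],st["opening"],st["grip_force"],st["wrist_force"],st["torque"])
s=vision.snapshot("wrist"); cv2.imwrite("pics/w2.png",s["color"])
E
```

```text
tray [0.53173764 0.16171275 0.016     ] [0.63972836 0.16344621 0.072     ]
False 5.75 [2.94428800e-04 5.86284325e-05 1.42096225e-03] [-0.02087478 -0.04088307  0.40631875]
6.1833 0.09742871868514412 97.99410939216614 [-1.79334176 -1.86240938  4.89555401] [-0.51786568  0.18612756  0.20913187]
```

View pics/w2.png

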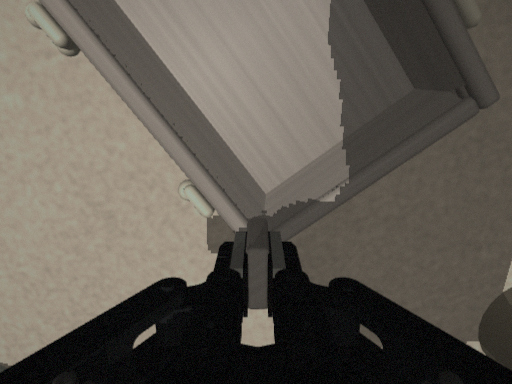

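The lug is firmly gripped, with the pads either side of it at about (258,265). Next is the slow peel about the far corner.

```bash
python3 - <<'E'
from workcell import arm,solver,vision
from h import *
th=-2.4913; Rt=Ro.from_euler('z',th); p=np.array([.53174,.16171,.016])
pivot=p+Rt.apply(F); a=-Rt.apply(N)
st=arm.get_state(); p0=np.array(st["tcp_pos"]); R0=Ro.from_rotvec(st["orientation"])
for k in range(1,12):
    ang=.028*k; Q=Ro.from_rotvec(a*ang)
    arm.move_linear(pivot+Q.apply(p0-pivot),(Q*R0).as_rotvec(),feed=.012)
    s=arm.get_state(); print(round(s["t"],2),round(ang,3),np.round(s["wrist_force"],1),np.round(s["torque"],2),round(s["opening"],3))
arm.sleep(.3)
for n in("wrist","scene"): cv2.imwrite(f"pics/p_{n}.png",vision.snapshot(n)["color"])
a=cv2.imread("pics/p_scene.png")[120:280,160:420]; cv2.imwrite("pics/p_both.png",np.hstack([cv2.resize(a,(480,295)),cv2.resize(cv2.imread("pics/p_wrist.png"),(320,295))]))
E
```

```text
6.95 0.028 [ 0.4 -0.7 -0.4] [-0.17 -0.16  0.26] 0.092
7.63 0.056 [ 1.1 -4.  -0.3] [-0.87 -0.    0.21] 0.096
8.32 0.084 [ 1.9 -1.8 -0.4] [-0.55 -0.42  0.37] 0.095
9.0 0.112 [ 2.2 -3.2 -1.6] [-0.51 -0.51  0.32] 0.096
9.68 0.14 [ 2.2 -3.  -1. ] [-0.58 -0.47  0.28] 0.099
10.37 0.168 [ 1.1 -3.  -0.7] [-0.58 -0.3   0.33] 0.097
11.05 0.196 [ 1.9 -2.6  0.7] [-0.64 -0.22  0.28] 0.096
11.73 0.224 [ 1.7 -1.5 -0.8] [-0.66 -0.23  0.27] 0.095
12.42 0.252 [ 1.2 -4.1 -1.4] [-0.62 -0.24  0.23] 0.103
13.1 0.28 [ 2.  -1.8 -1.3] [-0.58 -0.28  0.25] 0.095
13.78 0.308 [ 0.2 -0.1 -1.4] [0.   0.34 0.05] 0.097
```

View pics/p_both.png

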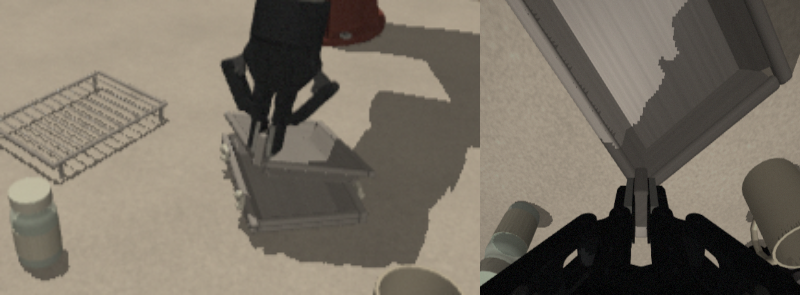

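Image: the tray is tipped with its far corner on the stack, the stack is flat, and the dabs have let go (the moment dropped). Now lift, level and carry.

```bash
python3 - <<'E'
from workcell import arm,solver,vision
from h import *
import pickle
th=-2.4913; Rt=Ro.from_euler('z',th); p=np.array([.53174,.16171,.016])
st=arm.get_state(); p0=np.array(st["tcp_pos"])
arm.move_linear(p0+[0,0,.03],feed=.03)
arm.move_linear(p0+[0,0,.12],feed=.06)
P,o=toolpose(Rt,np.array([p[0],p[1],.15]),1); arm.move_linear(P,o,feed=.04)
R2=Ro.from_euler('z',th-.4); rk=np.array([.5534,-.1571,.15])
P,o=toolpose(R2,rk,1); arm.move_linear(P,o,feed=.1)
P,o=toolpose(R2,rk-[0,0,.02],1); arm.move_linear(P,o,feed=.04); arm.sleep(.5)
s=arm.get_state(); print(s["t"],s["tcp_pos"]-P,s["wrist_force"],s["torque"],s["opening"],s["grip_force"])
d={n:vision.snapshot(n) for n in("scene","top")}; pickle.dump(d,open("fin.pkl","wb"))
a=cv2.resize(d["top"]["color"][100:270,100:400],(800,453)); cv2.imwrite("pics/f_top.png",a)
cv2.imwrite("pics/f_scene.png",d["scene"]["color"])
p=rk-[0,0,.02]
for n in d:
  print(n,[np.round(proj(d[n],p+R2.apply([x,y,.024]))).tolist() for x,y in((-.095,-.07),(.095,-.07),(.095,.07),(-.095,.07))])
E
```

```text
23.4917 [ 3.08378820e-05 -6.71616558e-06  9.05623965e-05] [-0.20459505 -0.29194484 -1.20756673] [-0.03436689 -0.11813908 -0.01210399] 0.09694277755114669 97.87113189697266
scene [[210.0, 159.0], [238.0, 126.0], [190.0, 121.0], [155.0, 151.0]]
top [[280.0, 182.0], [299.0, 250.0], [349.0, 237.0], [329.0, 169.0]]
```

View pics/f_scene.png

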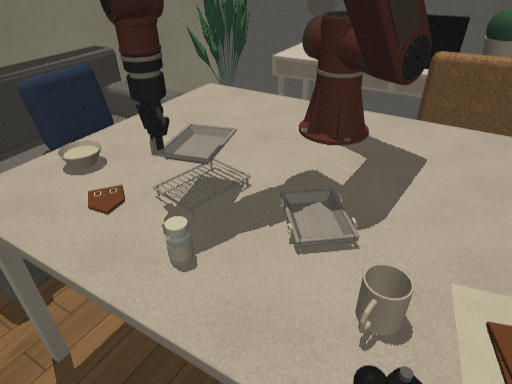

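View pics/f_top.png

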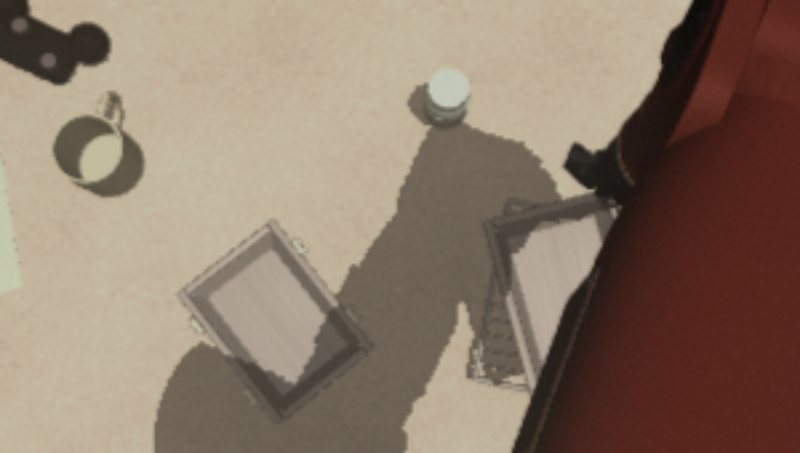

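The observed tray corners match the predicted level pose over the rack. The stack, mug, jar and gable have not moved.

```bash
python3 -c "
from workcell import ticket; print(ticket.job_done())"
```

```text
the job is handed in; nothing more can be done
None
```

I peeled the top tray loose by its lug and handed the job in. It ended held level over the middle of the rack, its underside about 10 cm above the wires, and the stack, mug, jar and gingerbread looked unmoved in the last pictures; the hand-in returned no verdict.

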